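Reset the carousel stop on the spice shelf

ROBOT

A 6-joint arm with a two-finger parallel gripper is mounted at the origin on the work surface. World frame = base frame: x ahead of the robot, y to its left, z up, the work surface at z = 0. Lengths are in mm, angles in degrees, forces in N, time in s.
With the tool pointing down it reaches from about 300 to 850 mm from the base axis. Payload 4.2 kg.
Tool frame: the origin (TCP) lies midway between the tips of the shut fingers; the grasp point (between the pads) lies 19 mm behind it; z points along the fingers, x is the direction in which the jaws open and shut, and the axes are right-handed (so a half turn about z gives the same grasp; the last joint's range is limited). The gripper opens to 91 mm and grips with 3 to 60 N. Pads are 32 mm wide; open, the fingers measure 118 mm over their backs; the gripper's body (76 mm by 178 mm) begins 60 mm behind the grasp point.
Start: joints at [68.698, 18.312, 89.639, -0, 72.044, -1.146], TCP at [198.143, 539.803, 174.276] pointing down, gripper open.
Joint ranges: [-177.97, 177.97], [-48.28, 115.42], [12.27, 149.76], [-77.06, 257.06], [2.81, 150.46], [-146.56, 146.56]. Speed limits (degrees/s): [147.25, 147.25, 180, 180, 180, 180].

INTERFACE

Orientations are given as [roll, pitch, yaw] about the fixed x, y, z axes, in that order (R = Rz(yaw) Ry(pitch) Rx(roll)).
In Python, from workcell import monitor, vision, job, models gives the robot as it stands.
- The arm moves only by the shell command python3 -m creep 'ROWS' [FORCE]. ROWS is text: rows parted by semicolons, each of 7 numbers parted by spaces: the shift along the world's x, y, z in cm, then the turn, a rotation vector about the world's x, y, z in rad, then the gripper's target within -1 to 1 (shut at 1, half-way at 0, fully open at -1). In form: tx ty tz ax ay az hand; .... A call has 1 to 12 rows; each row shifts and turns the pose as measured when the row begins; what a row does not reach is not made up. A row lasts 1/12 s, in which the tool goes at most 41.7 mm and 7.16 degrees, less where a joint would pass 70% of its speed; a pose out of reach is approached as far as the arm can. A call is refused whole if a number of a shift passes 4.17 or a number of a turn 0.125, either way. A call with a gripper value outside its range is refused whole. The fingers move at their own pace and stop on an object; FORCE is the grip in N (left out, the last holds). Time passes only in rows, so rows that do not move let the fingers close. It gives the time, the measured TCP pose, the force and the opening at its end, in the units of the state.
- monitor.state(): the state, without advancing time (a new reading comes with each control period).
- vision.grab_frame(name): name is "side" or "top"; returns a dict with "img" (384x512x3 uint8, red, green, blue), "mtx" (3x3 intrinsics, pixels), "view" (4x4, takes a point from world to camera coordinates). Camera axes: x right, y down, z forward; pixel columns grow to the right and rows downward; lengths in mm; the calibration is good to about 2 mm. A picture is of the moment at which its call begins. There is no depth.
- job.job_done(): hands the job in, once; it reports no verdict.
Trained networks look in the newest picture that a camera, given by its name, has taken for a name from the list of things; names that differ only in an ending like _2 or _b are one class to them, and where a whole thing is asked for, a point or a joint stands for the part that bears it (a point fixed in the world has none). Each returns a list of dicts, best first, with "confidence" (0 to 1); they miss things now and then, are a little off and sometimes report something else, mostly with a low value. They report only what shows in the picture. A call takes as long as a camera call.
- models.search_frame(camera, query): "rect" ([left, top, right, bottom] in pixels, round what is visible of it).
- models.mark_of(camera, query): "at" ([column, row] in pixels: a listed point, or the origin of a listed thing).
The state is a dict: "time_s": time; "qpos": joint angles; "qvel": joint speeds; "effort": joint torques, N m; "ee_pos": TCP position; "ee_rot": TCP orientation; "force": force on the tool from outside, world axes, zero at the start; "torque": the same for the moment, N m; "gripper_width": finger opening in mm.
Only numpy, scipy, OpenCV 4.12 (cv2) and the standard library are available. Lean on these libraries where they do the work, as an engineer would, in place of code of your own. Each camera call takes 0.05 s, during which the arm holds its last target.

TASK

The spice carousel's stop on the glass shelf has been left standing off. Loosen the wing screw on the stop's collar, slide the collar along the chrome rail until its sprung rubber pad is pressed about half-way in against the carousel's rubber buffer (a light push, never rammed to the end of its spring), then tighten the wing screw fully again so that the collar stays there, and let go. Do not drag the collar while it is clamped, and leave the spoon, the pan lid and the cup where they are.

Things in the scene. Friction and masses are not known exactly. Their poses are not given: they have to be found in the camera images.
- collar: Steel collar, 32 mm in diameter, 30 mm long, on a level 12 mm chrome rail 115 mm above the table. Origin on the rail axis, mid-collar; y runs along the rail towards the carousel, z up. Held by a wing screw on top. Loose, it slides in y (250 mm in all) with about 1.5 N drag and stays where left unless pushed. An arm goes down and 90 mm in +x and carries the pad.
- pad_face (a point): Centre of the pad's face when unpressed, fixed to the collar at (90, 55, -43) mm in its frame. The pad is a round rubber disc 22 mm across facing +y along the rail. It is sprung: 0.8 N per mm over 10 mm of travel (8 N), then solid. Pressed half-way (5 mm) it pushes back with 4 N.
- wing (a point): Centre of the screw's wing: an upright flat steel bar 36 mm long (its x axis), 12 mm thick (y) and 30 mm tall, on the screw axis 43 mm above the rail axis; 8 mm of free space below it. It rides on the collar and turns with the screw: pinched across its thickness from above it can be turned, and can push the collar along.
- screw (a joint): Wing screw angle, rad: 0 is fully tight (a stop), growing anticlockwise seen from above (loosening) up to 2.0. Clamps the collar below about 0.7, free above; well loose at 1.0 to 1.4. Starts at 0 to 0.15. Takes 0.1 to 0.2 N m to turn and stays where left. Tight means below 0.25.
- carousel: White spice carousel fixed on the shelf; origin under its centre, on the glass 50 mm above the table, axes as the collar's. Base 120 mm across; turning tray 140 mm across, six glass jars to 101 mm up, post to 152 mm. A rubber buffer on a stud, 22 mm up, points in -y at the pad. How far it is screwed out is not given: its face is 80 to 110 mm from the origin. It is rigid.
- shelf: Glass shelf unit with chrome brackets, fixed on the table; origin on the table under the centre of the lower glass shelf, x = -120 to 90 mm, y = -310 to 310 mm, top 50 mm above the table. Rail along y at x = -90 mm, 115 mm above the table. Behind it, x = 80 to 230 mm, a second glass shelf with its top 150 mm above the table.
- spoon: Yellow silicone spoon, 220 mm long, lying on the lower glass shelf behind the collar's path; to be left alone.
- pan_lid: Stainless saucepan lid with a black knob, 140 mm across, lying on the upper glass shelf; to be left alone.
- cup: Green plastic cup, 72 mm across and 85 mm high, standing on the upper glass shelf; to be left alone.

How it is judged:
By the outcome, as a careful person would: the job done as asked, in the order asked, and still so for the second after the job is handed in, with the robot touching nothing.
It also fails if it takes over 58 s, if anything falls off the work surface, if the arm or the gripper's body presses on something with over 40 N, if the wrist force passes 120 N, or if a joint passes its speed limit or range.

## Working session

There is one attempt and no reset: what is moved stays moved. The work goes in short steps, Python scripts to look and compute and a shell command to move; the robot and the scene stay as the last step left them, time stands still between calls to the robot, and variables do not carry over. Pictures are saved under pics/ and viewed, and the job is handed in when it is done.

```bash
mkdir -p pics; ls; cat > h.py <<'E'
import numpy as np, cv2
from workcell import monitor, vision, job, models
def grab(n,fn=None):
    f=vision.grab_frame(n)
    if fn: cv2.imwrite('pics/'+fn,cv2.cvtColor(f['img'],cv2.COLOR_RGB2BGR))
    return f
def proj(f,p):
    p=np.asarray(p,float); c=f['view']@np.append(p,1); u=f['mtx']@c[:3]; return u[:2]/u[2]
def ray(f,uv):
    d=np.linalg.inv(f['mtx'])@np.array([uv[0],uv[1],1.]); R=f['view'][:3,:3]; t=f['view'][:3,3]
    return -R.T@t, R.T@d
def onz(f,uv,z):
    o,d=ray(f,uv); return o+d*(z-o[2])/d[2]
def tri(fa,a,fb,b):
    o1,d1=ray(fa,a);o2,d2=ray(fb,b)
    d1/=np.linalg.norm(d1);d2/=np.linalg.norm(d2)
    s=np.linalg.lstsq(np.stack([d1,-d2],1),o2-o1,rcond=None)[0]
    p,q=o1+s[0]*d1,o2+s[1]*d2
    return (p+q)/2,np.linalg.norm(p-q)
E
python3 - <<'E'
from h import *
np.set_printoptions(precision=1,suppress=True)
s=monitor.state();print(s)
F={}
for n in('side','top'):
    F[n]=grab(n,n+'0.png'); o,d=ray(F[n],(256,192));print(n,o,d)
M={}
for q in['collar','pad_face','wing','carousel','shelf','spoon','cup','pan_lid']:
    for n in F:
        r=models.mark_of(n,q); M[n,q]=r[0]['at'] if r else None
        print(n,q,[(np.round(x['at'],1),round(x['confidence'],2)) for x in r[:2]])
    if M['side',q] is not None and M['top',q] is not None: print('  tri',tri(F['side'],M['side',q],F['top'],M['top',q]))
E
```

```text
pics
{'time_s': 0.0, 'qpos': array([68.7, 18.4, 89.7, -0. , 72. , -1.1]), 'qvel': array([ 0.1, -0. , -0. ,  0.1, -0. ,  0. ]), 'effort': array([  0. , -41.2, -23.2,   0.1,   0. ,  -0. ]), 'ee_pos': array([198. , 539.3, 173.4]), 'ee_rot': array([-180. ,    0.1,   69.8]), 'force': array([ 0.1,  0.1, -0.6]), 'torque': array([ 0. ,  0. , -0.1]), 'gripper_width': 91.2006819969394}
side [344.2 539.8 538.3] [ 0.4 -0.7 -0.6]
top [544.3  19.8 797.9] [ 0.1  0.  -1. ]
side collar [(array([350.8, 202.2]), 0.97)]
top collar [(array([310.1, 276.7]), 0.89)]
  tri (array([480.3, -69.6, 108.2]), np.float64(4.1229865741971246))
side pad_face [(array([288.3, 223.1]), 0.9)]
top pad_face [(array([278.1, 225.4]), 0.69), (array([160.3, 219.6]), 0.46)]
  tri (array([569.6, -15.9,  63.2]), np.float64(14.519133165815328))
side wing [(array([357.1, 178.7]), 0.92), (array([288.9, 221.8]), 0.51)]
top wing [(array([313.3, 279.3]), 0.52)]
  tri (array([478.7, -68.8, 158.6]), np.float64(1.138997121739221))
side carousel [(array([234.2, 309.4]), 0.91)]
top carousel [(array([162.8, 221.5]), 0.8)]
  tri (array([567.6, 191.3,  44.6]), np.float64(2.3581222615857222))
side shelf [(array([270.2, 281.1]), 0.9), (array([289.1, 222.4]), 0.32)]
top shelf [(array([227.9, 223.4]), 0.93)]
  tri (array([566.6,  75.2,  -1.6]), np.float64(0.05914497950582044))
side spoon [(array([266.8, 215.3]), 0.56)]
top spoon [(array([287.5, 194. ]), 0.69)]
  tri (array([625.5, -33.9,  48.3]), np.float64(9.996891985983297))
side cup [(array([134. , 228.6]), 0.64)]
top cup []
side pan_lid [(array([235.3, 145.4]), 0.65)]
top pan_lid [(array([310.7, 126.3]), 0.77)]
  tri (array([716.6, -62.8, 163.5]), np.float64(0.7018882197968053))
```

```bash
python3 - <<'E'
import cv2
for n in('side','top'):
    i=cv2.imread(f'pics/{n}0.png'); cv2.imwrite(f'pics/{n}0b.png',cv2.resize(i,(768,576),interpolation=cv2.INTER_CUBIC))
E
```

```text
(no output)
```

View pics/side0b.png

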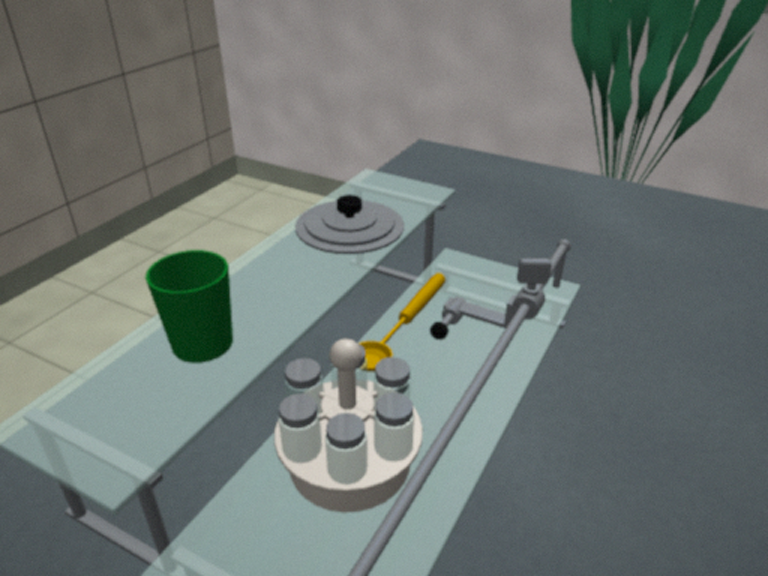

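View pics/top0b.png

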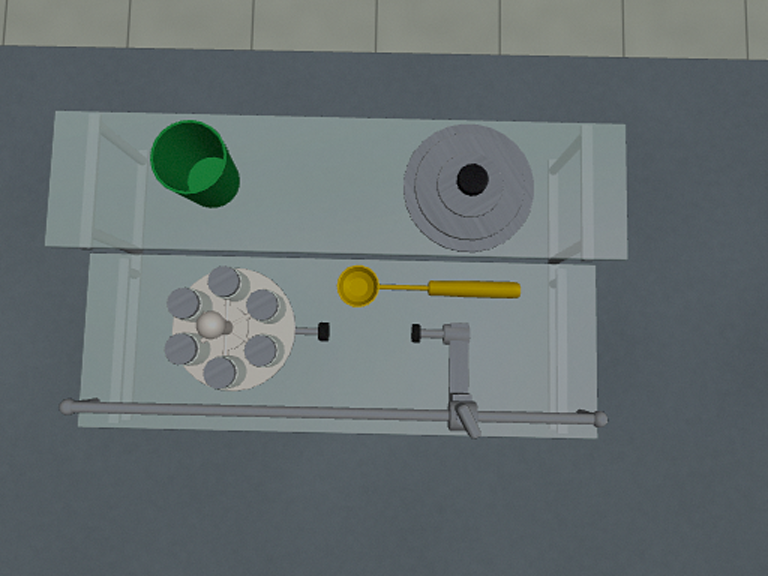

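The side view shows the collar and wing at about (356,180) in native pixels, with the carousel at lower left. In the top view the wing is at about (312,279), the pad face at (274,222) and the buffer face at (219,221). I'll zoom in to measure them.

```bash
python3 - <<'E'
import cv2
i=cv2.imread('pics/top0.png'); cv2.imwrite('pics/t0z.png',cv2.resize(i[195:305,205:345],(784,616)[:1]+(600,),interpolation=cv2.INTER_CUBIC) if 0 else cv2.resize(i[200:300,205:338],None,fx=6,fy=6,interpolation=cv2.INTER_CUBIC))
i=cv2.imread('pics/side0.png'); cv2.imwrite('pics/s0z.png',cv2.resize(i[150:240,270:390],None,fx=6,fy=6,interpolation=cv2.INTER_CUBIC))
from h import *
f=vision.grab_frame('top')
np.set_printoptions(precision=1,suppress=True)
print('rail',onz(f,(70*2/3,407*2/3),115),onz(f,(600*2/3,420*2/3),115))
a,b=onz(f,(328*2/3,331*2/3),72),onz(f,(411*2/3,333*2/3),72);print(a,b,np.linalg.norm(a-b))
E
```

```text
rail [479.7 361.  115. ] [ 476.3 -216.3  115. ]
[569.   86.4  72. ] [568.5 -10.9  72. ] 97.37592217336079
```

View pics/t0z.png

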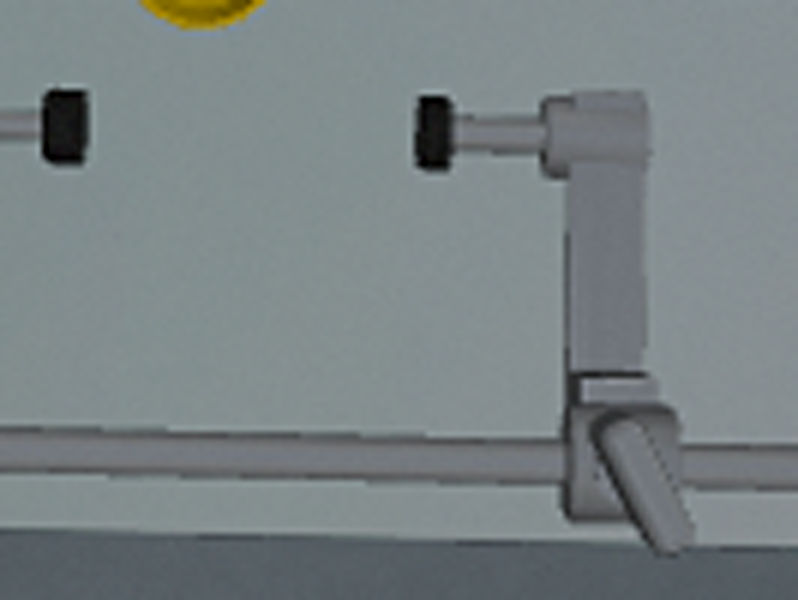

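View pics/s0z.png

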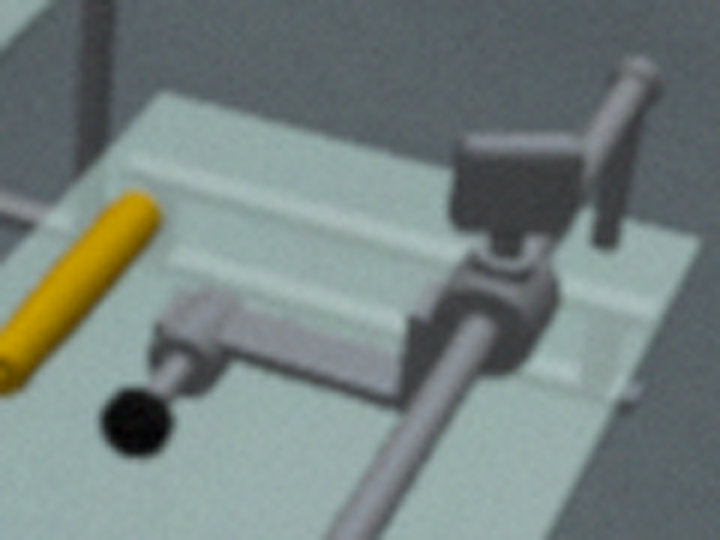

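The zooms show the wing's top edge running from about zoomed pixel (612,420) to (675,545). It is well skewed from square, so I'll compute its yaw and centre.

```bash
python3 - <<'E'
from h import *
np.set_printoptions(precision=1,suppress=True)
f=grab('top');g=grab('side')
z=lambda u,v:((u+.5)/6+205-.5,(v+.5)/6+200-.5)
w=lambda u,v:((u+.5)/6+270-.5,(v+.5)/6+150-.5)
# bar ends on top face, seen in top (outer extents)
a=onz(f,z(612,420),173);b=onz(f,z(676,545),173);d=a-b
print(a,b,np.linalg.norm(d),np.degrees(np.arctan2(d[1],d[0])),(a+b)/2)
for A in (20,25,30):
  r=np.radians(A);u=np.array([np.cos(r),np.sin(r),0]);n=np.array([-np.sin(r),np.cos(r),0])
  c=np.array([478.,-69,158])
  print(A,[ (proj(f,c+s*18*u+t*6*n+[0,0,15])-[205,200])*6 for s in(-1,1) for t in(-1,1)])
  print('  side',[ (proj(g,c+s*18*u+t*6*n+[0,0,15])-[270,150])*6 for s in(-1,1) for t in(-1,1)])
E
```

```text
[494.9 -56.5 173. ] [464.5 -72.6 173. ] 34.36968468141092 27.945423620233303 [479.7 -64.5 173. ]
20 [array([706.5, 548.9]), array([661. , 564.9]), array([657.6, 410. ]), array([612.3, 425.9])]
  side [array([594.5, 123.5]), array([597.5, 145.7]), array([465.2, 113. ]), array([466.4, 134.9])]
25 [array([711.5, 544.5]), array([667.7, 564.5]), array([650.9, 410.4]), array([607.3, 430.2])]
  side [array([592. , 120.5]), array([598.7, 142.9]), array([463.8, 115.7]), array([468.7, 138. ])]
30 [array([716.2, 539.7]), array([674.2, 563.6]), array([644.4, 411.3]), array([602.6, 434.9])]
  side [array([589. , 117.6]), array([599.5, 139.9]), array([462.8, 118.6]), array([471.5, 141. ])]
```

```bash
python3 - <<'E'
import cv2
i=cv2.imread('pics/top0.png'); a=cv2.resize(i[260:300,292:332],None,fx=14,fy=14,interpolation=cv2.INTER_CUBIC)
i=cv2.imread('pics/side0.png'); b=cv2.resize(i[165:205,335:352+15],None,fx=14,fy=14,interpolation=cv2.INTER_CUBIC)
cv2.imwrite('pics/z1.png',a);cv2.imwrite('pics/z2.png',b)
E
```

```text
(no output)
```

View pics/z1.png

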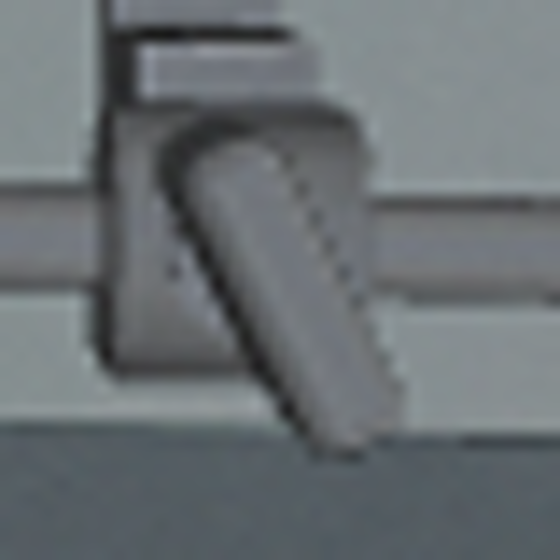

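View pics/z2.png

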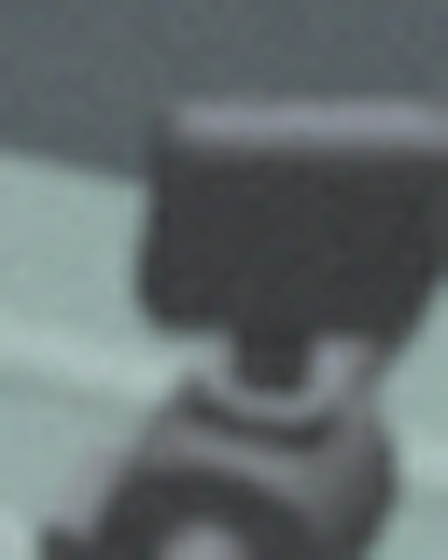

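```bash
python3 - <<'E'
from h import *
np.set_printoptions(precision=1,suppress=True)
f=grab('top');g=grab('side')
print(tri(f,(312.7,280.2),g,(356.7,173.4)), onz(f,(312.7,280.2),173),onz(g,(356.7,173.4),173))
# collar mid from top: ends at z=115 silhouette
zz=lambda u,v:(u/14+292-.5,v/14+260-.5)
print('collar ends',onz(f,zz(100,250),120),onz(f,zz(365,250),120),'rail',onz(f,zz(50,238),115),onz(f,zz(500,250),115))
print([onz(f,zz(190,170),173),onz(f,zz(315,450),173),onz(f,zz(270,145),173),onz(f,zz(400,385),173)])
E
```

```text
(array([479.4, -66. , 170.5]), np.float64(0.5712366866831742)) [479.4 -65.7 173. ] [478.8 -61.7 173. ]
collar ends [478.  -50.2 120. ] [478.6 -80.9 120. ] rail [478.8 -44.8 115. ] [478.4 -97.4 115. ]
[array([491.8, -54.2, 173. ]), array([462.7, -67.8, 173. ]), array([494.6, -62.8, 173. ]), array([469.6, -76.8, 173. ])]
```

```bash
python3 -m creep '1.4 -3.0 .6 0 0 -.116 -1;1.4 -3.0 .6 0 0 -.116 -1;1.4 -3.0 .6 0 0 -.116 -1;1.4 -3.0 .6 0 0 -.116 -1;1.4 -3.0 .6 0 0 -.116 -1;1.4 -3.0 .6 0 0 -.116 -1;1.4 -3.0 .6 0 0 -.116 -1;1.4 -3.0 .6 0 0 -.116 -1;1.4 -3.0 .6 0 0 -.116 -1;1.4 -3.0 .6 0 0 -.116 -1' 30
```

```text
time_s: 1.98
ee_pos: [338.6, 231.8, 234.5]
ee_rot: [-179.9, -0.1, 0.9]
force: [0.8, 0.0, -0.2]
gripper_width: 91.6
```

```bash
python3 -m creep '1.4 -3.0 0 0 0 -.112 -1;1.4 -3.0 0 0 0 -.112 -1;1.4 -3.0 0 0 0 -.112 -1;1.4 -3.0 0 0 0 -.112 -1;1.4 -3.0 0 0 0 -.112 -1;1.4 -3.0 0 0 0 -.112 -1;1.4 -3.0 0 0 0 -.112 -1;1.4 -3.0 0 0 0 -.112 -1;1.4 -3.0 0 0 0 -.112 -1;1.4 -2.8 0 0 0 -.107 -1;0 0 0 0 0 0 -1'
```

```text
time_s: 2.9
ee_pos: [485.5, -87.3, 238.8]
ee_rot: [-179.4, -0.7, -66.9]
force: [0.1, -0.8, 0.1]
gripper_width: 91.5
```

```bash
python3 - <<'E'
from h import *
f=grab('side','s1.png');g=grab('top','t1.png')
s=monitor.state();print(s['ee_pos'],s['ee_rot'],s['qpos'],s['force'])
i=cv2.imread('pics/s1.png');j=cv2.imread('pics/t1.png')
cv2.imwrite('pics/c1.png',np.hstack([cv2.resize(i[100:260,270:400],None,fx=3,fy=3),cv2.resize(j[200:360,240:370],None,fx=3,fy=3)]))
E
```

```text
[483.26410864 -83.55651533 238.81746446] [-179.44549602   -0.51289328  -66.4959945 ] [-11.07071544   8.06036797  94.04754962  -0.11038583  77.14447937
  55.44665515] [0.35247113 0.68585376 0.1177819 ]
```

View pics/c1.png

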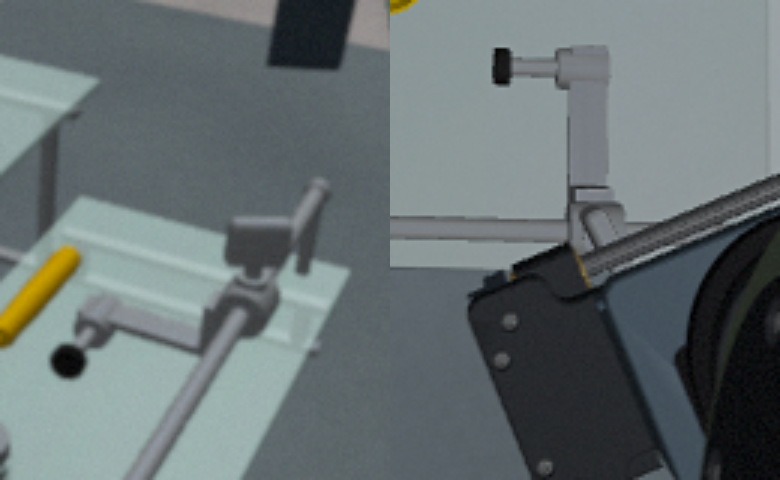

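```bash
python3 -m creep '-.2 .9 0 .002 .006 .03 -1;-.2 .7 0 .002 .006 .03 -1;0 .2 -1 0 0 0 -1;0 0 -1.5 0 0 0 -1;0 0 -1.5 0 0 0 -1;0 0 -.8 0 0 0 -1;0 0 0 0 0 0 -1;0 0 0 0 0 0 -1'
```

```text
time_s: 3.67
ee_pos: [475.0, -54.3, 188.3]
ee_rot: [-179.9, 0.2, -61.7]
force: [-0.5, -0.1, 0.4]
gripper_width: 91.2
```

```bash
python3 - <<'E'
from h import *
f=grab('side','s2.png');
s=monitor.state();print(s['ee_pos'],s['ee_rot'],s['force'])
i=cv2.imread('pics/s2.png')
cv2.imwrite('pics/c2.png',cv2.resize(i[100:260,270:430],None,fx=3.7,fy=3.7,interpolation=cv2.INTER_CUBIC))
E
```

```text
[474.96406396 -54.4020153  188.38558027] [-179.94214437    0.18439697  -61.70293309] [-0.43923972  0.04412003  0.15482263]
```

View pics/c2.png

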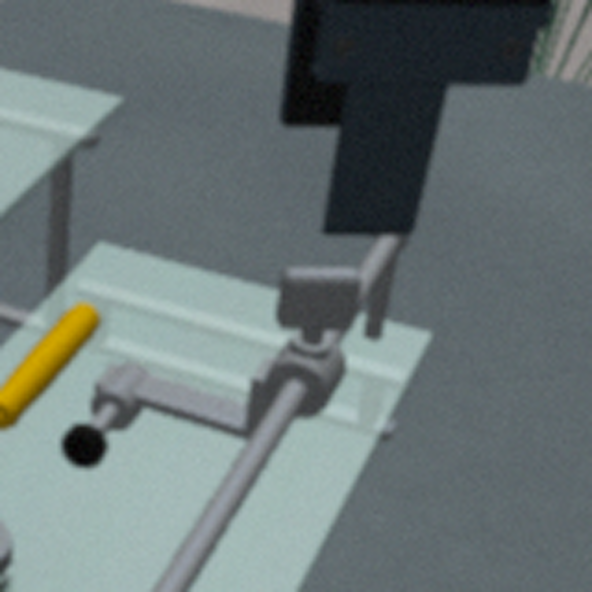

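```bash
python3 -m creep '.37 -1.13 0 0 0 -.02 -1;0 0 0 0 0 0 -1;0 0 0 0 0 0 -1;0 0 0 0 0 0 -1'
```

```text
time_s: 4.05
ee_pos: [480.7, -67.1, 190.5]
ee_rot: [-179.7, 0.0, -62.9]
force: [0.2, -0.4, -0.1]
gripper_width: 91.7
```

```bash
python3 -m creep '0 0 -1 0 0 0 -1;0 0 -1 0 0 0 -1;0 0 -.5 0 0 0 -1;0 0 0 0 0 0 -1;0 0 0 0 0 0 -1'; python3 - <<'E'
from h import *
for k in range(3):
    f=grab('side','s3.png');s=monitor.state();print(s['ee_pos'],s['ee_rot'],s['force'])
g=grab('top','t3.png')
i=cv2.imread('pics/s3.png');j=cv2.imread('pics/t3.png')
cv2.imwrite('pics/c3.png',np.hstack([cv2.resize(i[120:220,300:400],None,fx=4,fy=4),cv2.resize(j[220:320,260:360],None,fx=4,fy=4)]))
E
```

```text
time_s: 4.47
ee_pos: [481.0, -67.8, 163.9]
ee_rot: [-179.7, -0.0, -63.0]
force: [0.0, -0.4, 0.1]
gripper_width: 91.1
[481.00664585 -67.72005472 163.88856474] [-1.79665496e+02 -3.02027231e-02 -6.30097998e+01] [-0.49095576 -0.39534691  0.12967729]
[481.26128749 -67.75171092 164.20910341] [-1.79633827e+02 -5.42869078e-02 -6.30059572e+01] [-0.51532647 -0.28130085 -0.1556486 ]
[481.45100137 -67.75996324 164.43931448] [-1.79607675e+02 -7.24637868e-02 -6.30050073e+01] [ 0.23755925 -0.26598712 -0.21579586]
```

View pics/c3.png

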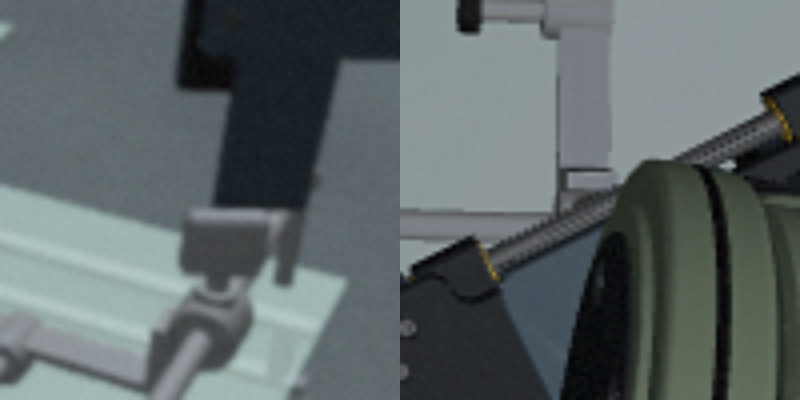

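```bash
python3 - <<'E'
from h import *
g=grab('side','s3b.png')
s=monitor.state();p=s['ee_pos'];print(p)
j=np.array([np.cos(np.radians(-63)),np.sin(np.radians(-63)),0])
for t in(-46,0,46):print(t,proj(g,p+t*j))
i=cv2.imread('pics/s3b.png');cv2.imwrite('pics/c3b.png',cv2.resize(i[20:270,250:512],(786,750))[:600])
E
```

```text
[481.60344145 -67.78327781 164.63712943]
-46 [360.21826802 190.71180531]
0 [355.45615598 175.53002002]
46 [351.17442003 161.87969106]
```

View pics/c3b.png

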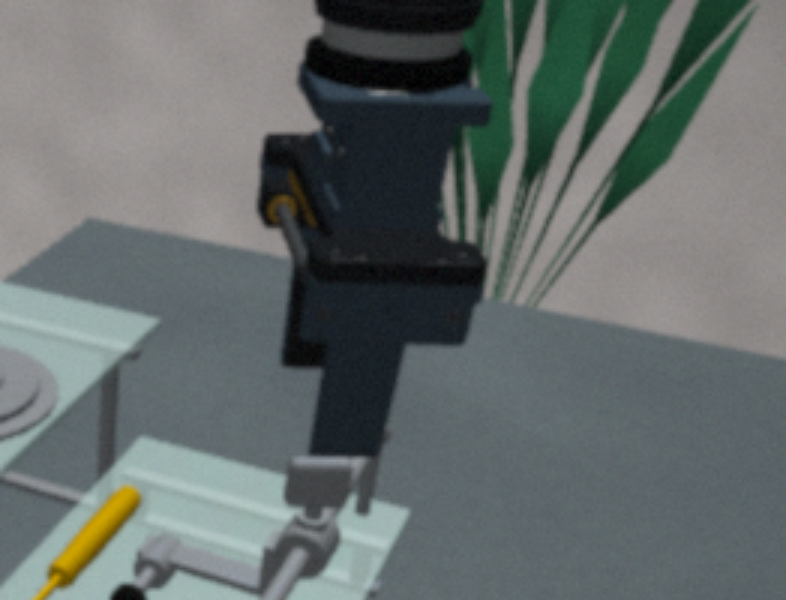

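```bash
python3 - <<'E'
from h import *
g=grab('side')
for p,y in(((483.3,-83.6,238.8),-66.5),((475,-54.4,188.4),-61.7),((481.6,-67.8,164.6),-63)):
    a=np.radians(y);j=np.array([np.cos(a),np.sin(a),0]);n=np.array([-np.sin(a),np.cos(a),0])
    for t in(-59,-46,46,59):print(y,t,[proj(g,np.array(p)+t*j+s*n).round(1) for s in(-16,16)])
s=monitor.state();print(s['ee_pos'],s['qpos'])
E
```

```text
-66.5 -59 [array([379.4, 149.8]), array([358. , 148.8])]
-66.5 -46 [array([378.1, 145.8]), array([357. , 144.8])]
-66.5 46 [array([370.1, 120.5]), array([351.2, 119.7])]
-66.5 59 [array([369.1, 117.3]), array([350.5, 116.5])]
-61.7 -59 [array([377. , 188.1]), array([356., 188.])]
-61.7 -46 [array([375.1, 183.5]), array([354.4, 183.3])]
-61.7 46 [array([362.9, 154.3]), array([344.5, 154.2])]
-61.7 59 [array([361.4, 150.7]), array([343.2, 150.6])]
-63 -59 [array([371.8, 195.5]), array([351.5, 195.1])]
-63 -46 [array([370.2, 190.9]), array([350.3, 190.5])]
-63 46 [array([360.1, 162.1]), array([342.2, 161.7])]
-63 59 [array([358.9, 158.5]), array([341.2, 158.1])]
[481.60685943 -67.78765145 164.64960261] [ -9.50046957  10.48587297 101.91576607   0.18776615  67.2078599
  53.43003695]
```

```bash
python3 - <<'E'
from h import *
g=grab('side','s4.png');t=grab('top','t4.png')
s=monitor.state();print(s['time_s'],s['ee_pos'],s['qpos'],s['gripper_width'])
i=cv2.imread('pics/s4.png');cv2.imwrite('pics/c4.png',cv2.resize(i[120:220,310:410],None,fx=6,fy=6,interpolation=cv2.INTER_CUBIC))
i=cv2.imread('pics/t4.png');cv2.imwrite('pics/t4z.png',cv2.resize(i[190:384,230:450],None,fx=3,fy=3,interpolation=cv2.INTER_CUBIC))
E
```

```text
4.8667 [481.50784288 -67.79962694 164.56100303] [ -9.50322147  10.48853979 101.92575223   0.18697012  67.20789452
  53.42975716] 90.99626125763837
```

View pics/c4.png

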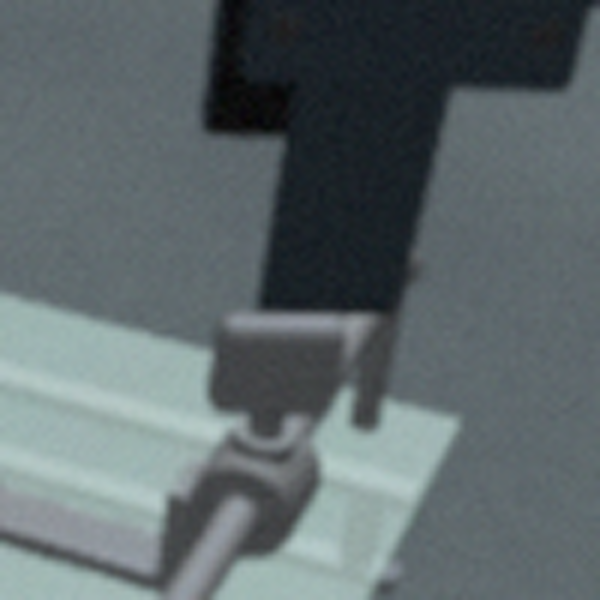

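View pics/t4z.png

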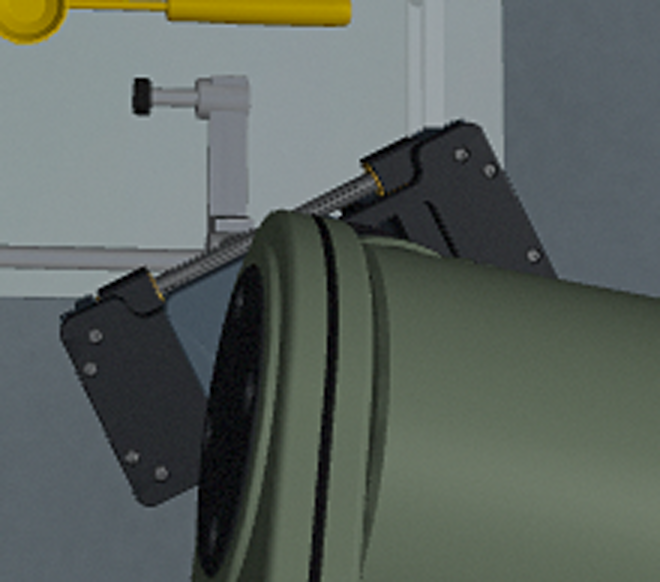

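```bash
python3 - <<'E'
from h import *
g=grab('side');f=grab('top')
p=np.array([481.5,-67.8,164.6]);a=np.radians(-63);j=np.array([np.cos(a),np.sin(a),0]);n=np.array([-np.sin(a),np.cos(a),0])
for h in(79,120):
  for t in(-89,-59,89):
    print(h,t,'side',[proj(g,p+t*j+s*n+[0,0,h]).round(0) for s in(-38,38)],'top',[((proj(f,p+t*j+s*n+[0,0,h])-[230,190])*3).round(0) for s in(-38,38)])
print((proj(f,p+[0,0,79])-[230,190])*3)
E
```

```text
79 -89 side [array([401., 162.]), array([347., 161.])] top [array([132., 454.]), array([ 56., 294.])]
79 -59 side [array([396., 152.]), array([344., 151.])] top [array([193., 423.]), array([117., 264.])]
79 89 side [array([375., 111.]), array([332., 110.])] top [array([493., 272.]), array([414., 117.])]
120 -89 side [array([407., 136.]), array([351., 135.])] top [array([136., 480.]), array([ 54., 307.])]
120 -59 side [array([401., 126.]), array([348., 125.])] top [array([203., 446.]), array([120., 274.])]
120 89 side [array([379.,  89.]), array([335.,  88.])] top [array([526., 283.]), array([440., 115.])]
[274.61075793 283.17080437]
```

```bash
python3 - <<'E'
from h import *
from scipy.optimize import least_squares
g=grab('side');f=grab('top')
P=[((483.3,-83.6,238.8),-66.5,(383,122.5),(360,122.5)),((475,-54.4,188.4),-61.7,(382.2,163.5),(358,162.7)),((481.5,-67.8,164.6),-63,(376,172.5),(353,172))]
def res(d,t=-59):
    r=[]
    for p,y,A,B in P:
        a=np.radians(y);j=np.array([np.cos(a),np.sin(a),0]);n=np.array([-np.sin(a),np.cos(a),0])
        for s,o in((-16,A),(16,B)): r+=list(proj(g,np.array(p)+d+t*j+s*n)-o)
    return np.array(r)
for t in(-46,-59):
  o=least_squares(lambda d:res(d,t),np.zeros(3));print(t,o.x,np.abs(o.fun).max(),o.cost, least_squares(lambda z:res(np.array([0,0,z[0]]),t),[0]).x)
E
```

```text
-46 [-5.88698641 23.5790401  49.27080953] 1.7202037650700959 3.6322464438245556 [36.67956677]
-59 [-0.24824456 12.4397688  49.54601181] 1.3792628933854303 2.5966306402563637 [43.07897156]
```

The side view shows the finger tips about 40 mm higher than the reported TCP would put them, while x and y agree with the top view. I'll descend in guarded steps and judge depth from the picture.

```bash
python3 -m creep '-.2 .1 -.7 0 0 0 -1;0 0 -.6 0 0 0 -1;0 0 0 0 0 0 -1;0 0 0 0 0 0 -1'; python3 - <<'E'
from h import *
g=grab('side','s5.png');s=monitor.state();print(s['ee_pos'],s['force'])
i=cv2.imread('pics/s5.png');cv2.imwrite('pics/c5.png',cv2.resize(i[120:220,310:410],None,fx=6,fy=6,interpolation=cv2.INTER_CUBIC))
E
```

```text
time_s: 5.4
ee_pos: [478.8, -66.6, 149.8]
ee_rot: [-179.6, -0.1, -63.0]
force: [-0.0, -0.1, 0.2]
gripper_width: 91.3
[478.7463657  -66.57502703 149.78791366] [-0.8217285  -0.03684655 -0.33804857]
```

View pics/c5.png

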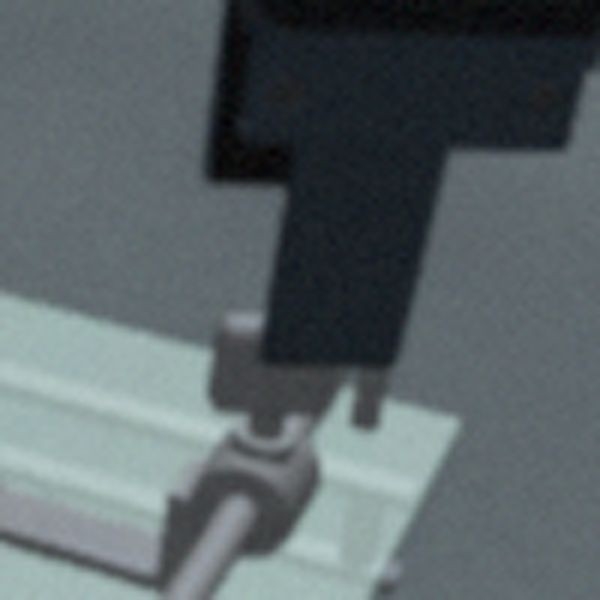

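```bash
python3 -m creep '0 .05 -.6 0 0 0 -1;0 0 0 0 0 0 0.2;0 0 0 0 0 0 0.4;0 0 0 0 0 0 0.6;0 0 0 0 0 0 0.6;0 0 0 0 0 0 .6;0 0 0 0 0 0 .6;0 0 0 0 0 0 .6' 10; python3 - <<'E'
from h import *
g=grab('side','s6.png');s=monitor.state();print(s['ee_pos'],s['force'])
i=cv2.imread('pics/s6.png');cv2.imwrite('pics/c6.png',cv2.resize(i[120:220,310:410],None,fx=6,fy=6,interpolation=cv2.INTER_CUBIC))
E
```

```text
time_s: 6.12
ee_pos: [479.2, -66.1, 143.4]
ee_rot: [-179.6, -0.1, -63.0]
force: [-0.2, -0.5, 0.4]
gripper_width: 47.1
[479.20894385 -66.12348265 143.38772089] [-0.66933602  0.44215192 -0.07829957]
```

View pics/c6.png

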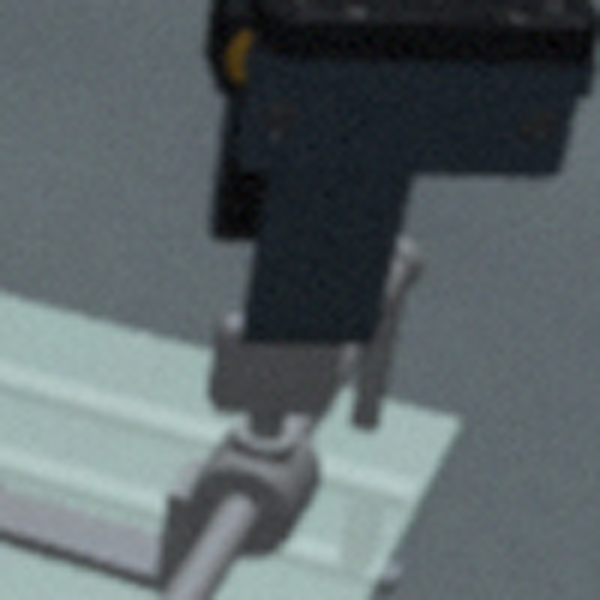

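```bash
python3 -m creep '0 0 0 0 0 0 .6;0 0 0 0 0 0 .6;0 0 0 0 0 0 .6;0 0 0 0 0 0 .6' 5; python3 - <<'E'
from h import *
g=grab('side','s7.png');s=monitor.state();print(s['ee_pos'],s['force'],s['gripper_width'])
i=cv2.imread('pics/s7.png');cv2.imwrite('pics/c7.png',cv2.resize(i[120:220,310:410],None,fx=6,fy=6,interpolation=cv2.INTER_CUBIC))
E
```

```text
time_s: 6.5
ee_pos: [479.3, -66.2, 143.6]
ee_rot: [-179.6, -0.1, -63.0]
force: [0.0, -0.5, -0.3]
gripper_width: 18.7
[479.34895999 -66.14634688 143.60615046] [0.31139609 0.8585678  0.69806291] 18.099679528680237
```

View pics/c7.png

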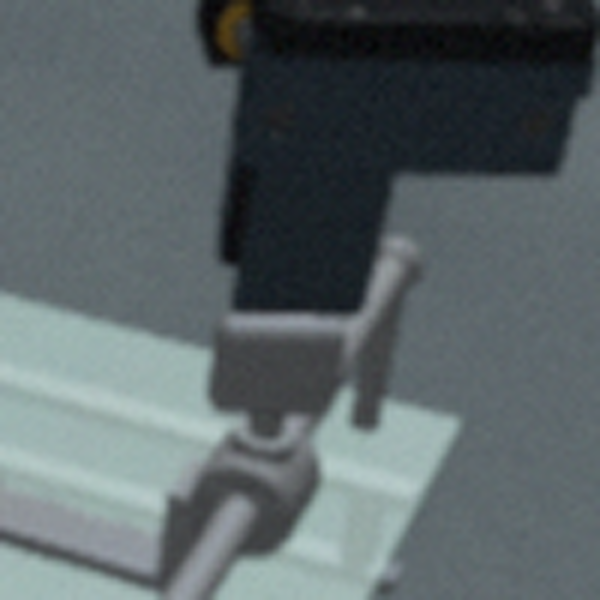

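```bash
python3 -m creep '0 0 0 0 0 0 .85;0 0 0 0 0 0 .85;0 0 0 0 0 0 .85' 5; python3 - <<'E'
from h import *
g=grab('side','s8.png');s=monitor.state();print(s['ee_pos'],s['force'],s['torque'],s['gripper_width'])
i=cv2.imread('pics/s8.png');cv2.imwrite('pics/c8.png',cv2.resize(i[120:220,310:410],None,fx=6,fy=6,interpolation=cv2.INTER_CUBIC))
E
```

```text
time_s: 6.8
ee_pos: [479.4, -66.1, 143.6]
ee_rot: [-179.6, -0.1, -63.0]
force: [-0.8, -0.0, -0.7]
gripper_width: 7.1
[479.3346626  -66.13120583 143.583816  ] [-0.46932842 -0.72344139 -0.33576756] [-0.10298979  0.14311676 -0.00147008] 6.345326125611483
```

View pics/c8.png

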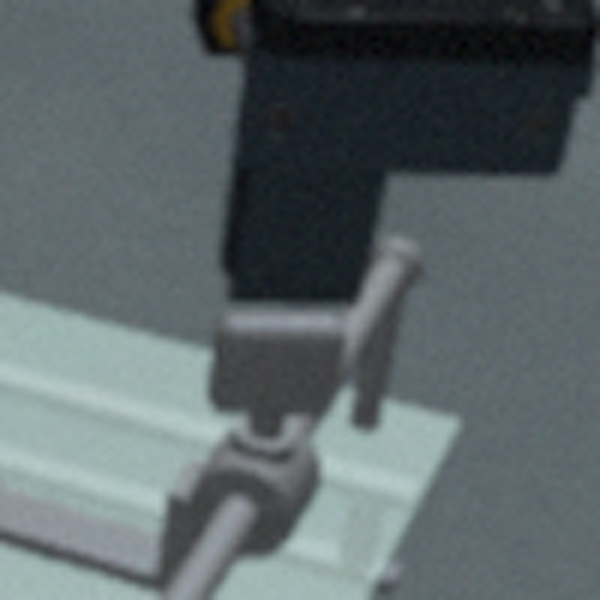

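The fingers closed to 6 mm, less than the wing's 12 mm, so they are above it: the true tool height is about 40 mm above the reported one. I'll re-measure the tip offset in the images, including x and y.

```bash
python3 - <<'E'
from h import *
np.set_printoptions(precision=1,suppress=True)
g=grab('side');f=grab('top','t8.png');s=monitor.state();p=s['ee_pos'];print(s['gripper_width'],p)
a=np.radians(-63);j=np.array([np.cos(a),np.sin(a),0]);n=np.array([-np.sin(a),np.cos(a),0])
for z in(30,35,40,45):print(z,[proj(g,p+(-16)*j+q*n+[0,0,z]) for q in(-16,0,16)])
for z in (175,180,185,190): print(z,onz(g,(358.7,170.5),z), onz(g,(358.7,170.5),z)+16*j)
i=cv2.imread('pics/t8.png');cv2.imwrite('pics/c8t.png',cv2.resize(i[190:384,230:450],None,fx=3,fy=3,interpolation=cv2.INTER_CUBIC))
E
```

```text
6.895366008462854 [479.3 -66.2 143.6]
30 [array([368.6, 177.1]), array([358.9, 176.9]), array([349.2, 176.7])]
35 [array([369.1, 174.5]), array([359.3, 174.3]), array([349.6, 174.1])]
40 [array([369.6, 171.9]), array([359.8, 171.7]), array([350. , 171.5])]
45 [array([370.1, 169.3]), array([360.2, 169.1]), array([350.4, 168.9])]
175 [477.9 -69.1 175. ] [485.2 -83.4 175. ]
180 [476.1 -60.7 180. ] [483.3 -75.  180. ]
185 [474.2 -52.4 185. ] [481.5 -66.6 185. ]
190 [472.4 -44.  190. ] [479.7 -58.2 190. ]
```

View pics/c8t.png

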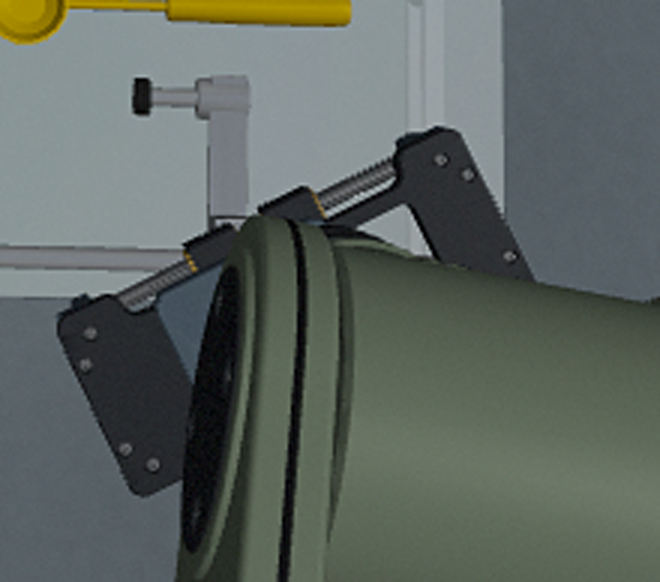

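```bash
python3 - <<'E'
from h import *
from scipy.optimize import least_squares
np.set_printoptions(precision=1,suppress=True)
f=grab('top');print(f['mtx'][0,0])
Z=lambda u,v:np.array((u/3+230-.33,v/3+190-.33))
a=np.radians(-63);j=np.array([np.cos(a),np.sin(a),0]);n=np.array([-np.sin(a),np.cos(a),0])
obs=[(-89,38,Z(55,316)),(89,38,Z(457,125)),(-89,-38,Z(141,498))]
def r(c): return np.concatenate([proj(f,c+t*j+s*n)-o for t,s,o in obs])
o=least_squares(r,[479,-66,280.]);print(o.x,o.fun)
for z in(285,295,305):
  l=least_squares(lambda c:r(np.array([c[0],c[1],z])),[479,-66]);print(z,l.x,l.fun)
E
```

```text
411.9625615569277
[479.2 -68.8 300. ] [ 0.5  1.1 -0.6 -1.1  0.1  0. ]
285 [477.1 -70.5] [ 2.   1.1 -2.9  0.8  0.8 -1.7]
295 [478.5 -69.4] [ 1.   1.1 -1.4 -0.5  0.4 -0.6]
305 [479.9 -68.3] [-0.1  1.1  0.2 -1.8 -0.1  0.6]
```

```bash
python3 -m creep '0 0 0 0 0 0 -.5;0 0 0 0 0 0 -.5;0 0 0 0 0 0 -.5;0 0 0 0 0 0 -.5;0 0 0 0 0 0 -.5;0 0 0 0 0 0 -.5;0 0 0 0 0 0 -.5;0 0 -1 0 0 0 -.5;0 0 -.7 0 0 0 -.5;0 0 0 0 0 0 -.5;0 0 0 0 0 0 -.5' ; python3 - <<'E'
from h import *
g=grab('side','s9.png');s=monitor.state();print(s['ee_pos'],s['force'],s['gripper_width'])
i=cv2.imread('pics/s9.png');cv2.imwrite('pics/c9.png',cv2.resize(i[120:220,310:410],None,fx=6,fy=6,interpolation=cv2.INTER_CUBIC))
E
```

```text
time_s: 7.92
ee_pos: [479.0, -66.1, 124.4]
ee_rot: [-179.6, -0.1, -63.0]
force: [-0.7, -0.5, -0.0]
gripper_width: 68.2
[478.84949708 -66.05934387 124.39590738] [-0.05307795  0.27020689  0.27963855] 68.35454944319754
```

View pics/c9.png

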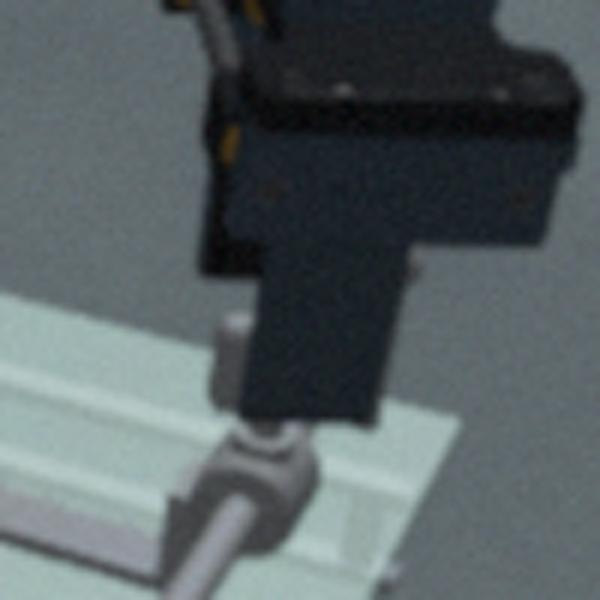

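```bash
python3 -m creep '0 0 -1 0 0 0 -.5;0 0 -.8 0 0 0 -.5;0 0 0 0 0 0 -.5;0 0 0 0 0 0 -.5' ; python3 - <<'E'
from h import *
np.set_printoptions(precision=1,suppress=True)
g=grab('side','s10.png');s=monitor.state();p=s['ee_pos'];print(p,s['force'],s['gripper_width'])
i=cv2.imread('pics/s10.png');cv2.imwrite('pics/c10.png',cv2.resize(i[120:220,310:410],None,fx=6,fy=6,interpolation=cv2.INTER_CUBIC))
a=np.radians(-63);j=np.array([np.cos(a),np.sin(a),0]);n=np.array([-np.sin(a),np.cos(a),0])
for z in(30,35,40,45):print(z,[(proj(g,p-(13.5+s['gripper_width']/2)*j+q*n+[0,0,z])-[310,120])*6 for q in(-16,16)])
E
```

```text
time_s: 8.3
ee_pos: [478.8, -66.1, 104.4]
ee_rot: [-179.6, -0.1, -63.0]
force: [0.4, -1.1, -0.1]
gripper_width: 68.1
[478.7 -66.1 104.3] [-0.2 -0.7  0.1] 68.13949538385332
30 [array([353. , 526.5]), array([235.8, 524.1])]
35 [array([356. , 511.7]), array([238.2, 509.3])]
40 [array([358.9, 496.8]), array([240.7, 494.4])]
45 [array([361.9, 481.8]), array([243.2, 479.4])]
```

View pics/c10.png

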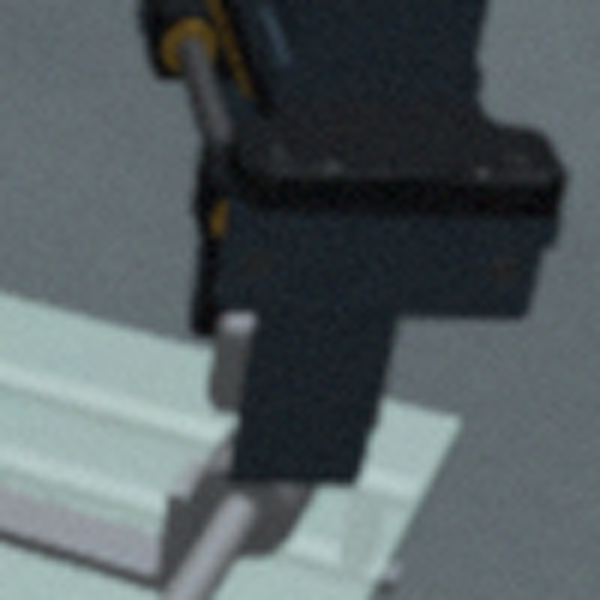

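```bash
python3 -m creep '0 0 -.5 0 0 0 0;0 0 0 0 0 0 .3;0 0 0 0 0 0 .6;0 0 0 0 0 0 .6;0 0 0 0 0 0 .6;0 0 0 0 0 0 .6;0 0 0 0 0 0 .6;0 0 0 0 0 0 .65;0 0 0 0 0 0 .65' 5
```

```text
time_s: 9.1
ee_pos: [479.7, -66.2, 99.9]
ee_rot: [-179.5, -0.1, -63.0]
force: [-0.5, -0.2, -0.1]
gripper_width: 15.8
```

```bash
python3 -m creep '0 0 0 0 0 0 .75;0 0 0 0 0 0 .75;0 0 0 0 0 0 1;0 0 0 0 0 0 1' 5;  python3 - <<'E'
from h import *
np.set_printoptions(precision=2,suppress=True)
g=grab('side','s11.png');s=monitor.state();print(s['ee_pos'],s['force'],s['torque'],s['gripper_width'])
i=cv2.imread('pics/s11.png');cv2.imwrite('pics/c11.png',cv2.resize(i[120:220,310:410],None,fx=6,fy=6,interpolation=cv2.INTER_CUBIC))
E
```

```text
time_s: 9.43
ee_pos: [478.9, -64.8, 99.8]
ee_rot: [-179.5, 0.0, -63.0]
force: [-0.0, 0.4, 0.9]
gripper_width: 12.1
[478.87 -64.86  99.84] [-0.36  0.28  0.31] [0.11 0.22 0.12] 12.327645655808675
```

View pics/c11.png

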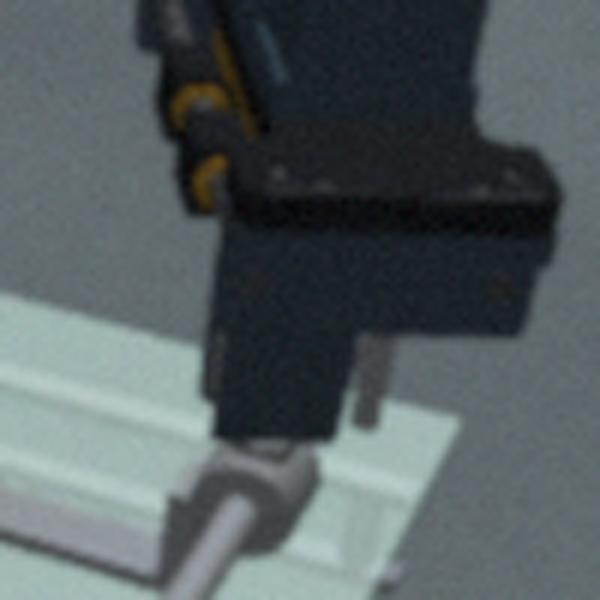

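The wing is gripped: the opening is 12.1 mm and there is no residual force. I'll firm up the grip and begin loosening anticlockwise.

```bash
python3 -m creep '0 0 0 0 0 0 1;0 0 0 0 0 0 1;0 0 0 0 0 .06 1;0 0 0 0 0 .08 1;0 0 0 0 0 .08 1;0 0 0 0 0 .08 1;0 0 0 0 0 0 1' 35;  python3 - <<'E'
from h import *
np.set_printoptions(precision=2,suppress=True)
s=monitor.state();print(s['ee_pos'],s['ee_rot'],s['force'],s['torque'],s['gripper_width'])
E
```

```text
time_s: 10.07
ee_pos: [478.8, -64.6, 99.9]
ee_rot: [-179.5, 0.1, -45.2]
force: [-0.9, 1.3, 0.1]
gripper_width: 11.8
[478.75 -64.63  99.85] [-179.52    0.09  -45.18] [-0.86  1.33  0.14] [0.06 0.15 0.1 ] 11.836525545357548
```

```bash
python3 -m creep '0 0 0 0 0 .09 1;0 0 0 0 0 .09 1;0 0 0 0 0 .09 1;0 0 0 0 0 .09 1;0 0 0 0 0 .09 1;0 0 0 0 0 .09 1;0 0 0 0 0 .09 1;0 0 0 0 0 .09 1;0 0 0 0 0 .08 1;0 0 0 0 0 0 1;0 0 0 0 0 0 1';  python3 - <<'E'
from h import *
np.set_printoptions(precision=2,suppress=True)
f=grab('side','s12.png');g=grab('top','t12.png')
s=monitor.state();print(s['ee_pos'],s['ee_rot'],s['force'],s['torque'],s['gripper_width'])
i=cv2.imread('pics/s12.png');j=cv2.imread('pics/t12.png')
cv2.imwrite('pics/c12.png',np.hstack([cv2.resize(i[110:240,270:400],None,fx=3,fy=3),cv2.resize(j[190:320,205:335],None,fx=3,fy=3)]))
E
```

```text
time_s: 10.98
ee_pos: [478.1, -64.4, 99.8]
ee_rot: [-179.5, 0.2, 1.2]
force: [-0.9, 2.0, -0.1]
gripper_width: 11.9
[478.08 -64.37  99.84] [-179.47    0.16    1.19] [-0.54  1.13 -0.28] [0.06 0.01 0.04] 11.805981380788053
```

View pics/c12.png

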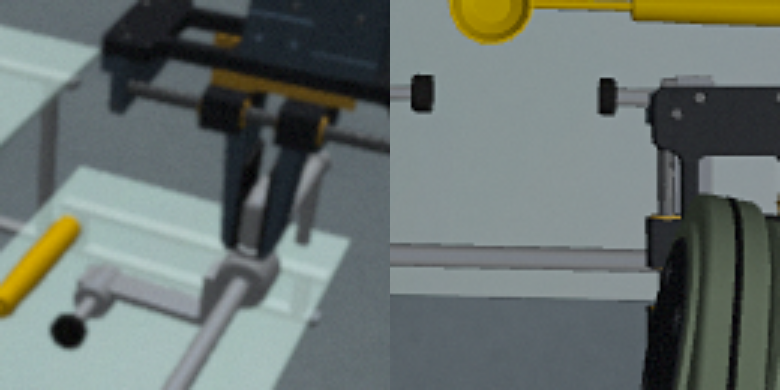

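Turned 64° (1.12 rad) with the wing visibly between the fingers along the rail, so the screw is loose. Next I slide most of the way.

```bash
python3 -m creep '0 .5 0 0 0 0 1;0 1 0 0 0 0 1;0 1 0 0 0 0 1;0 1 0 0 0 0 1;0 1 0 0 0 0 1;0 1 0 0 0 0 1;0 .8 0 0 0 0 1;0 .5 0 0 0 0 1;0 0 0 0 0 0 1;0 0 0 0 0 0 1;0 0 0 0 0 0 1';  python3 - <<'E'
from h import *
np.set_printoptions(precision=2,suppress=True)
f=grab('side','s13.png');g=grab('top','t13.png')
s=monitor.state();print(s['ee_pos'],s['ee_rot'],s['force'],s['torque'],s['gripper_width'])
i=cv2.imread('pics/s13.png');j=cv2.imread('pics/t13.png')
cv2.imwrite('pics/c13.png',np.hstack([cv2.resize(i[130:260,240:370],None,fx=3,fy=3),cv2.resize(j[190:320,195:325],None,fx=3,fy=3)]))
E
```

```text
time_s: 12.0
ee_pos: [478.4, 10.6, 99.8]
ee_rot: [-179.7, 0.1, 1.0]
force: [0.6, -1.6, 0.1]
gripper_width: 11.8
[478.45  10.6   99.85] [-179.63    0.07    1.01] [ 0.28  0.02 -0.65] [ 0.09 -0.   -0.  ] 11.785192861938798
```

View pics/c13.png

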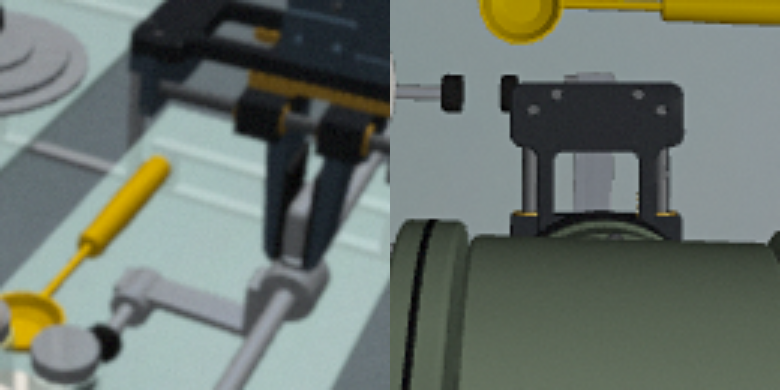

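Slid 75 mm freely; the top view shows a pad-to-buffer gap of about 12.4 px, or 22 mm. I'll approach slowly while reading the force.

```bash
python3 -m creep '0 .5 0 0 0 0 1;0 .6 0 0 0 0 1;0 .5 0 0 0 0 1;0 0 0 0 0 0 1;0 0 0 0 0 0 1;0 0 0 0 0 0 1';  python3 - <<'E'
from h import *
np.set_printoptions(precision=2,suppress=True)
for k in range(4):
    g=grab('top','t14.png');s=monitor.state();print(s['ee_pos'],s['force'])
j=cv2.imread('pics/t14.png')
cv2.imwrite('pics/c14.png',cv2.resize(j[200:250,200:260],None,fx=12,fy=12,interpolation=cv2.INTER_CUBIC))
E
```

```text
time_s: 12.6
ee_pos: [478.5, 27.1, 99.8]
ee_rot: [-179.7, 0.1, 0.9]
force: [-0.1, -1.6, -1.2]
gripper_width: 12.0
[478.5   27.11  99.82] [ 0.13 -0.77 -0.68]
[478.52  27.14  99.84] [-0.21 -0.4  -0.38]
[478.51  27.11  99.84] [ 0.59 -1.17 -0.29]
[478.5   27.11  99.85] [ 0.29 -0.8  -0.35]
```

View pics/c14.png

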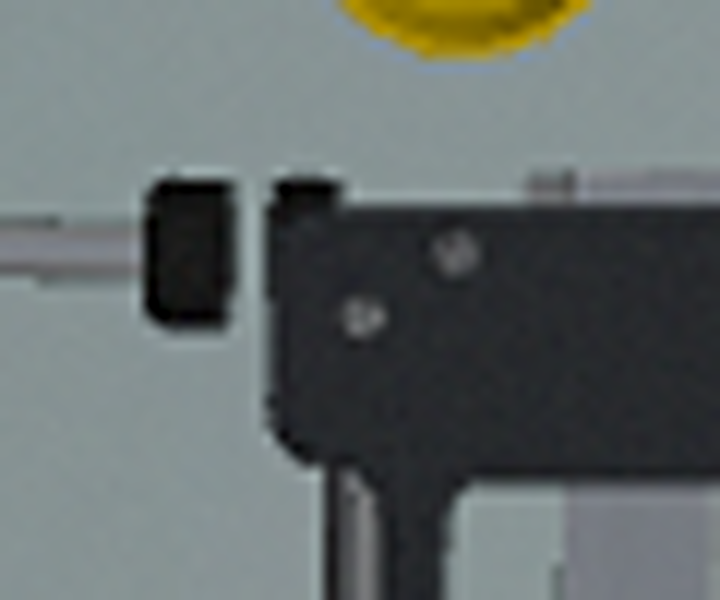

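Gap is about 3.1 px (5.4 mm), so contact should come near y = 32.5.

```bash
cat > st.py <<'E'
from h import *
F=[];P=[]
for k in range(6):
    vision.grab_frame('top');s=monitor.state();F.append(s['force']);P.append(s['ee_pos'])
np.set_printoptions(precision=2,suppress=True)
print('avg',np.mean(P,0),np.mean(F,0),s['ee_rot'],s['torque'],s['gripper_width'],s['time_s'])
E
python3 st.py
python3 -m creep '0 .4 0 0 0 0 1;0 0 0 0 0 0 1;0 0 0 0 0 0 1'>/dev/null; python3 st.py
python3 -m creep '0 .25 0 0 0 0 1;0 0 0 0 0 0 1;0 0 0 0 0 0 1'>/dev/null; python3 st.py
python3 -m creep '0 .2 0 0 0 0 1;0 0 0 0 0 0 1;0 0 0 0 0 0 1'>/dev/null; python3 st.py
```

```text
avg [478.52  27.09  99.84] [-0.1   0.47 -0.43] [-179.66    0.07    0.93] [ 0.06 -0.01 -0.01] 11.712080927387884 13.1
avg [478.53  31.17  99.83] [ 0.14 -0.43 -0.27] [-179.66    0.07    0.91] [ 0.04 -0.05  0.07] 11.91106238196677 13.65
avg [478.55  33.6   99.84] [ 0.07 -0.37 -0.54] [-179.67    0.07    0.9 ] [-0.03 -0.02  0.08] 11.805690468889557 14.2
avg [478.55  35.01  99.84] [ 0.11 -1.65 -0.11] [-179.74    0.07    0.9 ] [-0.18 -0.05  0.06] 11.976509641406567 14.75
```

```bash

python3 -m creep '0 .2 0 0 0 0 1;0 0 0 0 0 0 1;0 0 0 0 0 0 1'>/dev/null; python3 st.py
python3 -m creep '0 .2 0 0 0 0 1;0 0 0 0 0 0 1;0 0 0 0 0 0 1'>/dev/null; python3 st.py
python3 - <<'E'
from h import *
g=grab('top','t15.png');grab('side','s15.png')
j=cv2.imread('pics/t15.png');i=cv2.imread('pics/s15.png')
cv2.imwrite('pics/c15.png',np.vstack([cv2.resize(j[205:240,205:265],None,fx=8,fy=8,interpolation=cv2.INTER_CUBIC),cv2.resize(i[220:260,240:300],None,fx=8,fy=8,interpolation=cv2.INTER_CUBIC)]))
E
```

```text
avg [478.56  36.49  99.83] [-0.05 -3.11 -0.28] [-179.81    0.08    0.91] [-0.38 -0.08 -0.04] 11.930359235861397 15.3
avg [478.57  37.81  99.83] [-0.11 -4.17 -0.19] [-179.89    0.07    0.92] [-0.48 -0.08  0.  ] 12.007611066956848 15.85
```

View pics/c15.png

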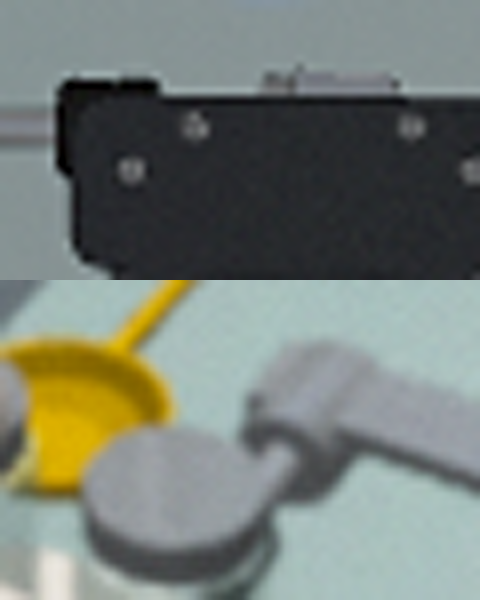

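```bash
python3 - <<'E'
from h import *
f=grab('top','t16.png')
for n,y in(('t0',-64.5),('t12',-64.4),('t13',10.6),('t14',27.11),('t16',37.8)):
    I=cv2.imread(f'pics/{n}.png').astype(float).mean(2)
    for r0,r1 in((217,224),(215,217)):
        pr=I[r0:r1].mean(0); 
        # crossings at mid level
        L=55.
        out=[]
        for c in range(205,290):
            if (pr[c]-L)*(pr[c+1]-L)<0: out.append((round(c+(L-pr[c])/(pr[c+1]-pr[c]),2)))
        print(n,r0,out)
    
a=onz(f,(219,221),72);b=onz(f,(220,221),72);print('mm/px',np.linalg.norm(a-b))
E
```

```text
[ WARN:0@1.071] global loadsave.cpp:275 findDecoder imread_('pics/t0.png'): can't open/read file: check file path/integrity
Traceback (most recent call last):
AttributeError: 'NoneType' object has no attribute 'astype'
```

```bash
python3 - <<'E'
from h import *
f=grab('top','t17.png')
for n,y in(('top0',-64.5),('t12',-64.4),('t13',10.6),('t14',27.11),('t16',37.8)):
    I=cv2.imread(f'pics/{n}.png').astype(float).mean(2)
    for r0,r1 in((218,222),(215,217)):
        pr=I[r0:r1].mean(0)
        for L in (60,80):
            out=[round(c+(L-pr[c])/(pr[c+1]-pr[c]),2) for c in range(205,290) if (pr[c]-L)*(pr[c+1]-L)<0]
            print(n,r0,L,out)
a=onz(f,(219,221),72);b=onz(f,(220,221),72);print('mm/px',np.linalg.norm(a-b))
for u in (219.3,273.5): print(onz(f,(u,221),72))
E
```

```text
top0 218 60 [np.float64(211.55), np.float64(218.97), np.float64(274.22), np.float64(279.64)]
top0 218 80 [np.float64(211.37), np.float64(219.22), np.float64(273.9), np.float64(280.05)]
top0 215 60 [np.float64(212.24), np.float64(218.6)]
top0 215 80 [np.float64(211.92), np.float64(218.91), np.float64(274.95), np.float64(277.92)]
t12 218 60 [np.float64(211.59), np.float64(218.88), np.float64(274.37), np.float64(279.89)]
t12 218 80 [np.float64(211.41), np.float64(219.17), np.float64(274.1), np.float64(280.24)]
t12 215 60 [np.float64(212.27), np.float64(218.54)]
t12 215 80 [np.float64(211.97), np.float64(218.83), np.float64(274.96), np.float64(275.56)]
t13 218 60 [np.float64(211.59), np.float64(218.88), np.float64(231.55), np.float64(248.83), np.float64(251.25), np.float64(276.32), np.float64(278.02)]
t13 218 80 [np.float64(211.41), np.float64(219.17), np.float64(231.34)]
t13 215 60 [np.float64(212.25), np.float64(218.54), np.float64(231.8), np.float64(236.83)]
t13 215 80 [np.float64(211.96), np.float64(218.82), np.float64(231.62), np.float64(237.13)]
t14 218 60 [np.float64(211.57), np.float64(218.86), np.float64(221.85), np.float64(236.85), np.float64(238.97), np.float64(263.55), np.float64(266.2), np.float64(278.32)]
t14 218 80 [np.float64(211.4), np.float64(219.15), np.float64(221.66), np.float64(278.91)]
t14 215 60 [np.float64(212.28), np.float64(218.55), np.float64(222.53), np.float64(227.52)]
t14 215 80 [np.float64(211.98), np.float64(218.86), np.float64(222.34), np.float64(227.82)]
t16 218 60 [np.float64(211.58), np.float64(227.48), np.float64(230.41), np.float64(254.47), np.float64(257.5), np.float64(270.07)]
t16 218 80 [np.float64(211.4), np.float64(228.7), np.float64(229.29), np.float64(270.43)]
t16 215 60 [np.float64(212.27), np.float64(224.19)]
t16 215 80 [np.float64(211.99), np.float64(224.39)]
mm/px 1.7586856563569335
[568.47325465  85.30271729  72.        ]
[570.24587988 -10.03651491  72.        ]
```

Sub-pixel tracking gives pad compression of about 4.7 mm at y = 37.8 (contact at about 33.1), and the spring force agrees. Now I tighten clockwise in stages while holding y near 38.

```bash

python3 -m creep '0 .04 0 0 0 -.06 1;0 .02 0 0 0 -.08 1;0 .02 0 0 0 -.08 1';python3 st.py
```

```text
time_s: 16.3
ee_pos: [478.8, 38.2, 99.8]
ee_rot: [-179.9, 0.0, -12.1]
force: [0.3, -4.5, -0.5]
gripper_width: 11.8
avg [478.72  38.33  99.83] [ 0.57 -4.17 -0.3 ] [-179.93    0.05  -11.78] [-0.57 -0.15  0.03] 11.556783472007208 16.6
```

```bash

python3 -m creep '0 .0 0 0 0 -.08 1;0 .01 0 0 0 -.08 1;0 .01 0 0 0 -.08 1;0 .01 0 0 0 -.08 1';python3 st.py
```

```text
time_s: 16.93
ee_pos: [478.9, 38.3, 99.8]
ee_rot: [-180.0, 0.0, -30.5]
force: [-0.8, -3.6, -1.1]
gripper_width: 12.1
avg [478.95  38.33  99.84] [-0.05 -4.71 -0.77] [-179.95    0.01  -30.26] [-0.6  -0.18  0.06] 12.203274044075282 17.2333
```

```bash

python3 -m creep '0 .0 0 0 0 -.08 1;0 .01 0 0 0 -.08 1;0 0 0 0 0 -.08 1;0 0 0 0 0 -.08 1';python3 st.py
python3 -m creep '0 .0 0 0 0 -.08 1;0 0 0 0 0 -.06 1;0 0 0 0 0 0 1';python3 st.py
```

```text
time_s: 17.57
ee_pos: [479.2, 38.1, 99.9]
ee_rot: [-180.0, -0.0, -48.9]
force: [-0.8, -3.7, -0.7]
gripper_width: 12.1
avg [479.12  38.14  99.84] [-0.29 -4.55 -0.95] [-179.97   -0.04  -48.67] [-0.6  -0.24  0.04] 11.95222731233018 17.8667
time_s: 18.12
ee_pos: [479.2, 38.0, 99.9]
ee_rot: [-180.0, -0.1, -56.7]
force: [-0.1, -4.6, -0.8]
gripper_width: 11.7
avg [479.18  38.04  99.85] [-0.22 -4.46 -0.69] [-179.97   -0.06  -56.67] [-0.55 -0.2   0.02] 11.846447151533392 18.4167
```

```bash

python3 -m creep '0 .0 0 0 0 -.06 1;0 0 0 0 0 -.06 1;0 0 0 0 0 0 1';python3 st.py
python3 -m creep '0 .0 0 0 0 -.06 1;0 0 0 0 0 -.03 1;0 0 0 0 0 0 1';python3 st.py
```

```text
time_s: 18.67
ee_pos: [479.2, 38.0, 99.8]
ee_rot: [-180.0, -0.1, -63.6]
force: [-0.1, -4.4, -0.9]
gripper_width: 11.8
avg [479.23  37.97  99.85] [-0.06 -3.76 -1.03] [-179.97   -0.09  -63.56] [-0.58 -0.22  0.09] 11.936287066508099 18.9667
time_s: 19.22
ee_pos: [479.3, 37.9, 99.9]
ee_rot: [-180.0, -0.1, -68.8]
force: [0.0, -4.4, 0.3]
gripper_width: 11.7
avg [479.25  37.89  99.86] [-0.3  -4.11 -0.51] [-179.98   -0.1   -68.74] [-0.65 -0.17 -0.05] 11.68686130985035 19.5167
```

```bash

python3 -m creep '0 0 0 0 0 -.04 1;0 0 0 0 0 -.03 1;0 0 0 0 0 0 1';python3 st.py
```

```text
time_s: 19.77
ee_pos: [479.2, 37.8, 99.9]
ee_rot: [180.0, -0.2, -72.4]
force: [0.1, -3.2, -0.8]
gripper_width: 12.3
avg [479.17  37.83  99.87] [-0.31 -3.54 -0.66] [-180.     -0.15  -72.55] [-0.45 -0.1   1.03] 12.113969123793764 20.0667
```

Torque about z rose to 1.03 N m, so the screw is against its tight stop. I'll relax the twist slightly and open the gripper.

```bash

python3 -m creep '0 0 0 0 0 .03 1;0 0 0 0 0 0 1';python3 st.py
python3 -m creep '0 0 0 0 0 0 .5;0 0 0 0 0 0 .2;0 0 0 0 0 0 -.2;0 0 0 0 0 0 -.5;0 0 0 0 0 0 -.5;0 0 0 0 0 0 -.5;0 0 0 0 0 0 -.5;0 0 0 0 0 0 -.5' ;python3 - <<'E'
from h import *
g=grab('top','t20.png');grab('side','s20.png')
for n in('t16','t20'):
    I=cv2.imread(f'pics/{n}.png').astype(float).mean(2);pr=I[215:217].mean(0)
    for L in(60,80):print(n,[round(c+(L-pr[c])/(pr[c+1]-pr[c]),2) for c in range(205,290) if (pr[c]-L)*(pr[c+1]-L)<0])
j=cv2.imread('pics/t20.png');i=cv2.imread('pics/s20.png')
cv2.imwrite('pics/c20.png',np.hstack([cv2.resize(j[190:320,190:320],None,fx=3,fy=3),cv2.resize(i[150:280,240:370],None,fx=3,fy=3)]))
E
```

```text
time_s: 20.23
ee_pos: [479.2, 37.8, 99.8]
ee_rot: [-180.0, -0.1, -70.8]
force: [1.3, -4.6, -1.3]
gripper_width: 11.9
avg [479.21  37.84  99.86] [ 0.1  -3.66 -0.9 ] [-179.99   -0.14  -70.83] [-0.6  -0.2   0.54] 11.572575146053186 20.5333
time_s: 21.2
ee_pos: [478.3, 42.0, 99.9]
ee_rot: [-180.0, 0.4, -71.4]
force: [0.4, 1.4, -0.6]
gripper_width: 62.4
t16 [np.float64(212.27), np.float64(224.19)]
t16 [np.float64(211.99), np.float64(224.39)]
t20 [np.float64(212.24), np.float64(224.23)]
t20 [np.float64(211.94), np.float64(224.43)]
```

View pics/c20.png

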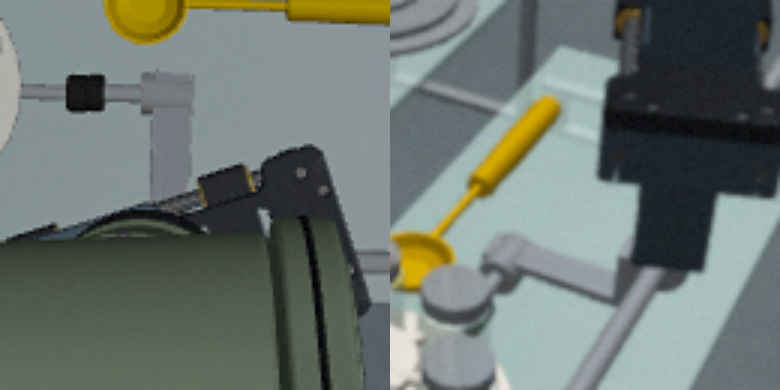

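Released: the pad still touches the buffer. I raise straight up and back off, then inspect.

```bash

python3 -m creep '0 -.4 .5 0 0 0 -.5;0 0 1.5 0 0 0 -.5;0 0 2.5 0 0 0 -.5;0 0 2.5 0 0 0 -.5;0 0 2.5 0 0 0 -.5;0 0 2.5 0 0 0 -.5;-2 -2 2 0 0 0 -.5;-4 0 0 0 0 0 -.5;-4 0 0 0 0 0 -.5;-4 0 0 0 0 0 -.5;0 0 0 0 0 0 -.5;0 0 0 0 0 0 -.5' ;python3 - <<'E'
from h import *
f=grab('top','t21.png');g=grab('side','s21.png')
Z=1.7587
for n in('t14','t21'):
    I=cv2.imread(f'pics/{n}.png').astype(float).mean(2)
    for r in((215,217),(218,222)):
      pr=I[r[0]:r[1]].mean(0)
      for L in(60,80):print(n,r,[round(float(c+(L-pr[c])/(pr[c+1]-pr[c])),2) for c in range(205,250) if (pr[c]-L)*(pr[c+1]-L)<0])
for q in('collar','wing','pad_face'):
    print(q,[(m['at'],m['confidence']) for m in models.mark_of('top',q)[:1]],[(m['at'],m['confidence']) for m in models.mark_of('side',q)[:1]])
j=cv2.imread('pics/t21.png');i=cv2.imread('pics/s21.png')
cv2.imwrite('pics/c21.png',np.hstack([cv2.resize(j[200:330,190:320],None,fx=3,fy=3,interpolation=cv2.INTER_CUBIC),cv2.resize(i[150:280,240:370],None,fx=3,fy=3,interpolation=cv2.INTER_CUBIC)]))
cv2.imwrite('pics/f21.png',j);cv2.imwrite('pics/z21.png',cv2.resize(j[200:300,200:300],None,fx=6,fy=6,interpolation=cv2.INTER_CUBIC))
E
```

```text
time_s: 22.3
ee_pos: [332.2, 13.9, 249.4]
ee_rot: [-179.8, 0.2, -71.4]
force: [0.9, 0.0, -0.1]
gripper_width: 68.4
t14 (215, 217) [212.28, 218.55, 222.53, 227.52]
t14 (215, 217) [211.98, 218.86, 222.34, 227.82]
t14 (218, 222) [211.57, 218.86, 221.85, 236.85, 238.97]
t14 (218, 222) [211.4, 219.15, 221.66]
t21 (215, 217) [212.2, 224.23]
t21 (215, 217) [211.89, 224.45]
t21 (218, 222) [211.55, 224.15]
t21 (218, 222) [211.36, 224.43]
collar [([245.2, 273.7], 0.82)] [([332.4, 235.1], 0.59)]
wing [([246.1, 274.6], 0.47)] [([336.2, 212.4], 0.89)]
pad_face [([217.8, 220.5], 0.88)] [([265.0, 257.2], 0.73)]
```

View pics/c21.png

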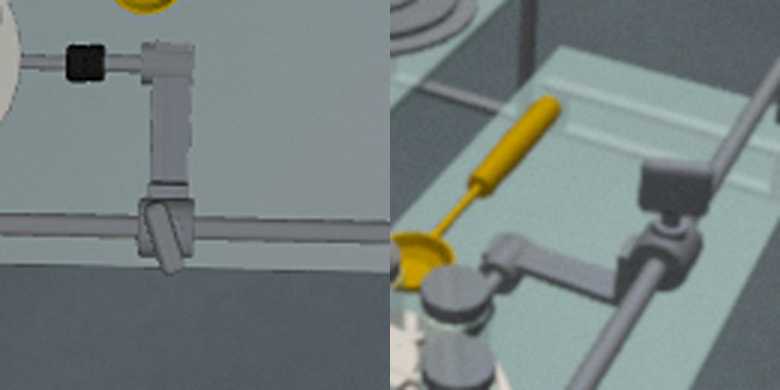

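View pics/z21.png

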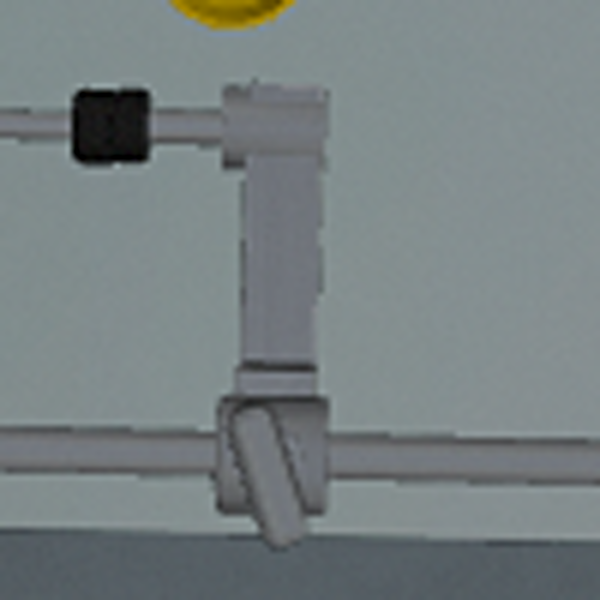

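The top zoom shows the pad against the buffer (joint about (218,221) in native pixels). The stem between pad and holder has shortened from 14.8 to 11.8 px, about 5.2 mm of compression. The wing is back in its tight orientation and the gripper is clear of everything, so I'm handing in.

```bash
python3 -c "
from workcell import job
print(job.job_done())"
```

```text
the job is handed in; nothing more can be done
None
```

The stop is set: the collar is clamped with its pad pressed about 5 mm, roughly half-way, against the carousel's buffer. I handed it in at about 22 s with the arm clear of everything. I turned the wing screw 64° to loosen it, slid the collar about 102 mm along the rail, then tightened it clockwise while holding the pad pressed.

**Last checks**
- **Tightness:** the twist on the wrist rose to 1.0 N m, so the screw reached its tight stop.
- **Pad compression:** three measures gave 4.7 to 5.2 mm. Those were the image tracking of the pad, the shortening of its stem, and about 4.2 N of push during the approach. The force reading alone is uncertain by the 1.5 N drag.
- **After release:** the pad showed no shift in the image before and after I backed the gripper away.
- **Other things:** I never went near the spoon, pan lid or cup. I checked this only by eye, and only the spoon showed whole in the last close-ups.

**What disagreed:** the reported tool height was about 40 to 45 mm below where the cameras showed the fingers. My first close therefore passed harmlessly above the wing, with the opening going below the wing's thickness. After that I set the depth from the pictures. Across the table, in x and y, the report and the cameras agreed to about 2 to 3 mm.

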